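# Close up a test chamber for a run

## Task

Get the test chamber ready for a run, using only the fingertips to push: push the drawer that holds the tall concrete core fully home, then push the hood on top of the chamber all the way shut over the round port. Leave the other drawer open as it is, keep both samples sitting upright in their seats, and do not disturb the things on the bench. Grasp and lift nothing.

Things in the scene. Friction and masses are not known exactly. Their poses are not given: they have to be found in the camera images.
- chamber: (All sizes in mm.) Fixed black metal box, 200 (x) x 320 (y) x 90 high. Origin: centre of its underside, on the bench. Own -x side is the front with two drawers side by side, their centre lines at own y = +77 and -77; own +y is the left side, seen from the robot. A low sliding hood runs along own y on the flat top (z = 90).
- drawer_left (a joint): Opening of the left (+y) drawer in m: 0 = fully home against its stop, grows as the drawer comes out along the chamber's -x; starts 0.07 to 0.10 open, range 0 to 0.12. Slides stiffly (about 2 N, plus 8 N per m/s), no spring; stays where it is left.
- drawer_right (a joint): The same for the right (-y) drawer.
- drawer_left_face (a point): Centre of the outer front face of the left drawer, at height 55. The front is a plain flat aluminium plate without handle, 146 wide, from height 12 to 82, 12 thick; its outer face stands 12 proud of the chamber's front (112 from the chamber's centre) when home. Moves with the drawer.
- drawer_right_face (a point): The same for the right drawer.
- drawer_left_seat (a point): Centre of the sample seat on the floor of the left drawer (height 14), 55 behind the outer front face: a rectangular cradle, 80 long (along the slide) x 46 wide inside, rim 10 high; the sample stands anywhere along it. Moves with the drawer.
- drawer_right_seat (a point): The same for the right drawer.
- hood (a joint): Opening of the hood in m: 0 = shut over the round port, against its stop; grows as it slides along the chamber's own +y; starts 0.06 to 0.09, range 0 to 0.115. Slides stiffly (about 1.5 N, plus 8 N per m/s), no spring.
- hood_side (a point): Centre of the hood's flat outer +y side face, at height 110. The hood is an aluminium cap 100 x 100, from height 94 to 126, 100 wide so too wide for most grippers; it is shut by pushing this side face along the chamber's own -y. Clear flat chamber top on that side. Moves with the hood. When shut this point is at own (0, -10) of the chamber in plan.
- core_mid (a point): Centre of the tall grey concrete core, 42 diameter, 58 high, 140 g or so, standing loose in the seat of one of the drawers (left or right varies).
- ring_mid (a point): Centre of the flat steel ring, 42 outer diameter, 24 hole, 12 high, lying loose in the seat of the other drawer.
- spare_core_mid (a point): Bystander: centre of a spare concrete core, 42 diameter, 76 high, standing on the bench left of the chamber.
- jar_mid (a point): Bystander: middle of an amber glass jar with steel cap, 60 diameter, 85 high, right of the chamber.
- wrench_grip (a point): Bystander: handle of a steel wrench lying on the bench on the right, nearer the robot.

How it is judged:
On the way, in this order (a step that is already met when the one before it is completed fails the run):
1. the drawer with the tall core is fully home, the other drawer left open (((horizontal distance between core_mid and drawer_left_seat below 0.035 m and value of joint drawer_left below 0.004 m and distance of drawer_right_face from where it was at the start of the episode below 0.015 m) or (horizontal distance between core_mid and drawer_right_seat below 0.035 m and value of joint drawer_right below 0.004 m and distance of drawer_left_face from where it was at the start of the episode below 0.015 m))), for 0.2 s.
2. the hood is fully shut over the port, the core's drawer still home (((horizontal distance between core_mid and drawer_left_seat below 0.035 m and value of joint each of drawer_left, hood below 0.004 m and distance of drawer_right_face from where it was at the start of the episode below 0.015 m) or (horizontal distance between core_mid and drawer_right_seat below 0.035 m and value of joint each of drawer_right, hood below 0.004 m and distance of drawer_left_face from where it was at the start of the episode below 0.015 m))), for 0.2 s.
At the end, for the whole second after the job is handed in: The core's drawer within 4 mm of home, the other within 15 mm of its start, the hood within 4 mm of shut; core and ring upright within 0.15 rad on the floor of their seats (within 35 mm of the seat centre); bystanders within 30 mm of their starts; slides at rest (((horizontal distance between core_mid and drawer_left_seat below 0.035 m and value of joint each of drawer_left, hood below 0.004 m and distance of drawer_right_face from where it was at the start of the episode below 0.015 m) or (horizontal distance between core_mid and drawer_right_seat below 0.035 m and value of joint each of drawer_right, hood below 0.004 m and distance of drawer_left_face from where it was at the start of the episode below 0.015 m)) and (horizontal distance between ring_mid and drawer_left_seat below 0.035 m or horizontal distance between ring_mid and drawer_right_seat below 0.035 m) and height (world z) of core_mid below 0.049 m and height (world z) of ring_mid below 0.026 m and angle between each of core_mid, ring_mid's own z axis and vertical below 0.15 rad and velocity of joint drawer_left between -0.01 and 0.01 m/s and velocity of joint drawer_right between -0.01 and 0.01 m/s and velocity of joint hood between -0.01 and 0.01 m/s and distance of each of spare_core_mid, jar_mid, wrench_grip from where it was at the start of the episode below 0.03 m); the robot touches nothing.
It fails at once if a sample is lifted out of its seat (height (world z) of core_mid above 0.06 m or height (world z) of ring_mid above 0.035 m).
It fails at once if a sample is tipped over (0.6 rad) (angle between any of core_mid, ring_mid's own z axis and vertical above 0.6 rad).
It fails at once if the drawer with the ring is moved by more than 15 mm ((horizontal distance between ring_mid and drawer_right_seat below 0.035 m and distance of drawer_right_face from where it was at the start of the episode above 0.015 m) or (horizontal distance between ring_mid and drawer_left_seat below 0.035 m and distance of drawer_left_face from where it was at the start of the episode above 0.015 m)).
It fails at once if a thing on the bench is moved or lifted by more than 30 mm (distance of any of spare_core_mid, jar_mid, wrench_grip from where it was at the start of the episode above 0.03 m).
It also fails if it takes over 51 s, if anything falls off the work surface, if the arm or the gripper's body presses on something with over 40 N, if the wrist force passes 120 N, or if a joint passes its speed limit or range.

## Robot

A 7-joint arm with a two-finger parallel gripper is mounted at the origin on the work surface. World frame = base frame: x ahead of the robot, y to its left, z up, the work surface at z = 0. Lengths are in m, angles in rad, forces in N, time in s.
With the tool pointing down it reaches from about 0.4 to 0.85 m from the base axis. Payload 6.9 kg.
Tool frame: the origin (TCP) lies midway between the tips of the shut fingers; the grasp point (between the pads) lies behind it (ctrl.pinch_z is the z of the grasp point in the tool frame, in m); z points along the fingers, y is the line along which they close (so a half turn about z gives the same grasp; the last joint's range is limited). The gripper opens to 85 mm and grips with 20 to 120 N. Pads are 22 mm wide; open, the fingers measure 114 mm over their backs; the gripper's body (76 mm by 85 mm) begins 54 mm behind the grasp point. The pads swing forward as they close: fully open they stand 13 mm farther back than shut.
Start: joints at [-1.179, 0.507, -0.238, 1.5, 0.126, 1.149, -0.155], TCP at [0.176, 0.6, 0.231] pointing down, gripper open.
Joint ranges: [-3.08, 3.08], [-0.24, 2.05], [-1.43, 1.35], [0, 2.5], [-1.52, 4.66], [0.17, 1.96], [-2.89, 2.89]. Speed limits (rad/s): [2.39, 2.39, 3.14, 3.14, 3.14, 3.14, 3.14].

## Interface

Orientations are given as a unit quaternion [w, x, y, z].
In Python, from station import ctrl, get_state, vision, ticket, models gives the robot as it stands. Calls block until the motion is done:
- ctrl.movep(position, orientation): joint-space move of the TCP to a pose.
- ctrl.movel(position, frame=None, max_speed=0.15): straight line of the TCP; frame=None keeps the orientation; max_speed is the mean speed in m/s.
- ctrl.set_joints(angles): joint-space move.
- ctrl.ungrasp() and ctrl.close_gripper(force=None): open the fingers fully, or close them until they stop; force is the grip in N (None keeps the last).
- ctrl.pause(seconds).
- ctrl.ik(position, orientation): joint angles nearest the present ones, or None.
- get_state(): the state.
- vision.grab_frame(name): name is "scene" or "top"; returns (picture, depth): 384x512x3 uint8, blue, green, red; 384x512 float32, m along the optical axis (not along the pixel's ray), 0 where there is no reading.
- vision.camera_info(name): a dict with "mtx" (3x3 intrinsics, pixels), "dist_coeffs" ([k1, k2, p1, p2, k3] as OpenCV has them; the pictures are not rectified), "R" (3x3) and "t" (3): a world point X has camera coordinates R X + t. Camera axes: x right, y down, z forward; pixel columns grow to the right and rows downward; lengths in m; the calibration is good to about 2 mm. A picture is of the moment at which its call begins. camera_info takes no time and is no camera call.
A pose or a line that the arm cannot do raises ctrl.Unreachable and nothing moves.
- ticket.close_job(): hands the job in; it is judged then, once.
Trained networks look in the newest picture that a camera, given by its name, has taken for a name from the list of things; names that differ only in an ending like _2 or _b are one class to them, and where a whole thing is asked for, a point or a joint stands for the part that bears it (a point fixed in the world has none). Each returns a list of dicts, best first, with "p" (0 to 1); they miss things now and then, are a little off and sometimes report something else, mostly with a low value. They report only what shows in the picture. A call takes as long as a camera call.
- models.recognise(camera, target): "point" ([column, row] in pixels, amid what is visible of it).
- models.masks_of(camera, target): "mask" (384x512 bool, what is visible of it) and "point" ([column, row] in pixels, amid what is visible of it).
The state is a dict: "time": time; "qpos": joint angles; "qd": joint speeds; "tau": joint torques, N m; "tcp_pos": TCP position; "eef_rot": TCP orientation; "contact_force": force on the tool from outside, world axes, zero at the start; "wrist_torque": the same for the moment, N m; "width": finger opening in m; "gripper_force": force on a finger pad.
Only numpy, scipy, OpenCV 4.12 (cv2) and the standard library are available. Lean on these libraries where they do the work, as an engineer would, in place of code of your own. Each camera call takes 0.05 s, during which the arm holds its last target. There are 200 camera calls.

## Working session

There is one attempt and no reset: what is moved stays moved. The work goes in short steps, each a Python script; the robot and the scene stay as the last script left them, time stands still between calls to the robot, and variables do not carry over. Pictures are saved under pics/ and viewed, at most 10 in all, crops included, and the job is handed in when it is done.

```bash
mkdir -p pics; ls; cat > h.py <<'E'
import numpy as np, cv2
from station import ctrl, get_state, vision, ticket, models
def world(cam, px, depth):
    """px Nx2 -> Nx3 world using depth image"""
    ci=vision.camera_info(cam); px=np.atleast_2d(np.asarray(px,float))
    n=cv2.undistortPoints(px.reshape(-1,1,2),np.array(ci["mtx"]),np.array(ci["dist_coeffs"])).reshape(-1,2)
    z=depth[px[:,1].astype(int),px[:,0].astype(int)]
    P=np.c_[n*z[:,None],z]
    return ((P-np.array(ci["t"]))@np.array(ci["R"]))[z>0]
E
python3 - <<'E'
from h import *
for c in ("top","scene"):
    p,d=vision.grab_frame(c); cv2.imwrite(f"pics/{c}0.png",p); np.save(f"{c}0.npy",d)
    for t in ["chamber","drawer_left_face","drawer_right_face","hood","core_mid","ring_mid","spare_core_mid","jar_mid","wrench_grip"]:
        for r in models.masks_of(c,t)[:2]:
            ys,xs=np.nonzero(r["mask"]); W=world(c,np.c_[xs,ys],d)
            print(c,t,round(r["p"],2),np.round(r["point"]),len(xs),np.round(np.median(W,0),3) if len(W) else None,np.round(np.percentile(W,[3,97],axis=0),3).tolist())
s=get_state();print(s["time"],s["tcp_pos"],s["eef_rot"],ctrl.pinch_z)
E
```

```text
pics
top chamber 0.73 [272. 154.] 12030 [ 0.621 -0.057  0.09 ] [[0.481, -0.208, 0.012], [0.754, 0.089, 0.128]]
top drawer_left_face 0.94 [249. 199.] 1740 [0.513 0.003 0.016] [[0.461, -0.064, 0.007], [0.561, 0.07, 0.084]]
top drawer_right_face 0.93 [302. 185.] 1631 [ 0.535 -0.152  0.016] [[0.482, -0.218, 0.009], [0.583, -0.085, 0.085]]
top hood 0.93 [262. 144.] 1569 [ 0.654 -0.027  0.126] [[0.606, -0.075, 0.11], [0.705, 0.02, 0.13]]
top core_mid 0.62 [305. 190.] 240 [ 0.528 -0.148  0.071] [[0.511, -0.169, 0.019], [0.548, -0.13, 0.076]]
top core_mid 0.36 [297. 186.] 1615 [ 0.533 -0.149  0.016] [[0.481, -0.218, 0.009], [0.583, -0.085, 0.085]]
top ring_mid 0.47 [248. 196.] 126 [0.512 0.005 0.025] [[0.492, -0.014, 0.014], [0.53, 0.022, 0.031]]
top spare_core_mid 0.81 [105. 211.] 287 [0.467 0.372 0.074] [[0.45, 0.361, 0.015], [0.485, 0.396, 0.08]]
top jar_mid 0.56 [392. 152.] 542 [ 0.646 -0.385  0.082] [[0.624, -0.415, 0.011], [0.674, -0.365, 0.088]]
top wrench_grip 0.91 [388. 232.] 396 [ 0.436 -0.392  0.007] [[0.364, -0.434, 0.002], [0.506, -0.35, 0.012]]
top wrench_grip 0.57 [299. 187.] 
[... 469 characters left out ...]
] [[0.613, -0.076, 0.092], [0.715, 0.026, 0.129]]
scene core_mid 0.69 [210. 209.] 186 [ 0.543 -0.15   0.072] [[0.518, -0.168, 0.045], [0.556, -0.132, 0.075]]
scene spare_core_mid 0.71 [354. 145.] 275 [0.48  0.374 0.058] [[0.455, 0.362, 0.003], [0.492, 0.401, 0.079]]
scene jar_mid 0.77 [143. 278.] 560 [ 0.671 -0.391  0.08 ] [[0.637, -0.418, 0.007], [0.687, -0.367, 0.089]]
scene jar_mid 0.45 [205. 203.] 933 [ 0.506 -0.165  0.044] [[0.489, -0.22, 0.012], [0.54, -0.086, 0.084]]
scene wrench_grip 0.89 [132. 221.] 311 [ 0.443 -0.393  0.007] [[0.359, -0.435, 0.0], [0.512, -0.347, 0.011]]
1.0 [0.1762007  0.59963175 0.23130064] [-1.18318843e-05  1.42395695e-01  9.89809813e-01  1.16354513e-06] -0.0187
```

```bash
python3 - <<'E'
from h import *
d=np.load("top0.npy"); yy,xx=np.mgrid[0:384,0:512]
px=np.c_[xx.ravel(),yy.ravel()]; px=px[d.ravel()>0]; W=world("top",px,d)
def rect(m,n):
    P=(W[m][:,:2]*1000).astype(np.float32); print(n,len(P),[np.round(v,1) for v in cv2.minAreaRect(P)])
box=(W[:,0]>.4)&(W[:,0]<.85)&(abs(W[:,1]+.05)<.25)
rect(box&(W[:,2]>.117)&(W[:,2]<.14),"hood")
top=box&(W[:,2]>.085)&(W[:,2]<.135)&(W[:,0]>.56); rect(top,"chamber top")
pl=box&(W[:,2]>.077)&(W[:,2]<.088)&(W[:,0]<.56)
for n,s in(("L",W[:,1]>-.075),("R",W[:,1]<-.075)): rect(pl&s,"plate"+n)
p=cv2.imread("pics/top0.png"); q=cv2.imread("pics/scene0.png")
cv2.imwrite("pics/both.png",np.hstack([cv2.resize(p[90:270,60:440],(400,190)),cv2.resize(q[90:330,60:440],(400,253))[:190]]))
cv2.imwrite("pics/top0c.png",cv2.resize(p[90:270,60:440],(800,379)))
E
```

```text
hood 1497 [array([657.3, -27.1]), array([101.1, 100.2]), np.float64(7.5)]
chamber top 8520 [array([661.5, -55.4]), array([201.3, 319.8]), np.float64(7.8)]
plateL 296 [array([516. ,   8.2]), array([102.4, 153.9]), np.float64(7.8)]
plateR 252 [array([ 503.7, -153.7]), array([ 34.4, 143.8]), np.float64(7.7)]
```

View pics/top0c.png

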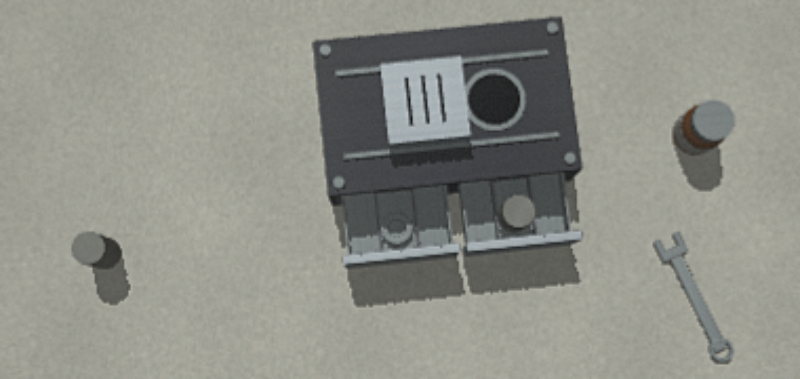

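View pics/scene0.png

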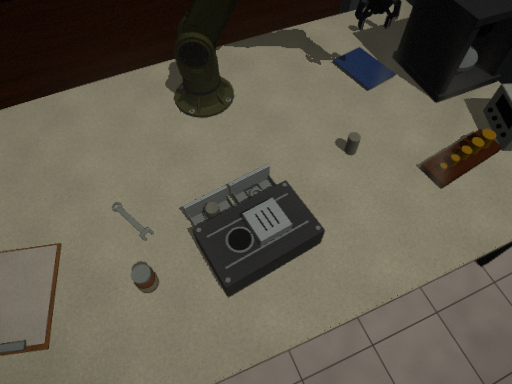

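The images agree: the core is in the right drawer, the ring is in the left one, and the chamber yaw is about +7.7°. In the top crop, the core is at about (518,210), the ring at (397,228) and the hood at (425,98), left of the port. I'll push the right drawer first.

```bash
cat >> h.py <<'E'
YAW=np.deg2rad(7.7); C=np.array([.6615,-.0554]); c,s=np.cos(YAW),np.sin(YAW); R2=np.array([[c,-s],[s,c]])
def P(x,y,z): return [*(C+R2@[x,y]),z]      # chamber frame (m) -> world
def own(p): return R2.T@(np.asarray(p)[:2]-C)
def down(phi): # tool down, tool y axis along chamber angle phi (0 = own y)
    a=-(YAW+phi)/2; return [0,np.sin(a),np.cos(a),0]
def F(axis): return float(R2[:,axis]@np.array(get_state()["contact_force"])[:2])
def press(pt, step, axis, fmax, limit):
    """creep by step until the axis force rises or limit steps are done"""
    for i in range(limit):
        pt=np.add(pt,[*step,0]); ctrl.movel(P(*pt),max_speed=.02); f=F(axis)
        print(np.round(pt,4),"own",np.round(own(get_state()["tcp_pos"]),4),"F",round(f,1))
        if abs(f)>fmax: break
    return pt
E
python3 - <<'E'
from h import *
d=np.load("top0.npy"); yy,xx=np.mgrid[0:384,0:512]
px=np.c_[xx.ravel(),yy.ravel()]; px=px[d.ravel()>0]; W=world("top",px,d); O=(W[:,:2]-C)@R2
for a,b in((-.14,-.01),(.01,.14)):
    m=(O[:,1]>a)&(O[:,1]<b)&(W[:,2]>.074)&(W[:,2]<.09)&(O[:,0]<-.17); print("plate x",np.percentile(O[m,0],[2,50,98]))
ctrl.close_gripper()
ctrl.movep(P(-.26,-.077,.22),down(0)); s=get_state(); print(s["time"],s["tcp_pos"],own(s["tcp_pos"]),s["width"])
ctrl.movel(P(-.26,-.077,.05),max_speed=.12); print("free F",F(0),get_state()["time"])
E
```

```text
plate x [-0.18679185 -0.18124329 -0.1750559 ]
plate x [-0.60654876 -0.18308363 -0.17519932]
4.5917 [ 0.41454524 -0.16595829  0.21993659] [-0.25954131 -0.07647288] 0.0003237477686972788
free F 0.25971354834344595 6.1583
```

```bash
python3 - <<'E'
from h import *
ctrl.movel(P(-.205,-.077,.05),max_speed=.05); print(F(0))
ctrl.movel(P(-.130,-.077,.05),max_speed=.03); print("mid",F(0),get_state()["time"])
press((-.130,-.077,.05),(.002,0),0,8,8)
print(get_state()["time"]); p,_=vision.grab_frame("top"); cv2.imwrite("pics/top1c.png",cv2.resize(p[90:270,60:440],(800,379)))
E
```

```text
-0.6711601374724608
mid -1.6513572054912937 10.0583
[-0.128 -0.077  0.05 ] own [-0.1276 -0.0772] F -0.6
[-0.126 -0.077  0.05 ] own [-0.1255 -0.0772] F -0.8
[-0.124 -0.077  0.05 ] own [-0.1236 -0.0772] F -1.4
[-0.122 -0.077  0.05 ] own [-0.1217 -0.0772] F 0.3
[-0.12  -0.077  0.05 ] own [-0.1198 -0.0771] F -1.0
[-0.118 -0.077  0.05 ] own [-0.1198 -0.0771] F -6.8
[-0.116 -0.077  0.05 ] own [-0.1198 -0.0771] F -13.0
11.8083
```

View pics/top1c.png

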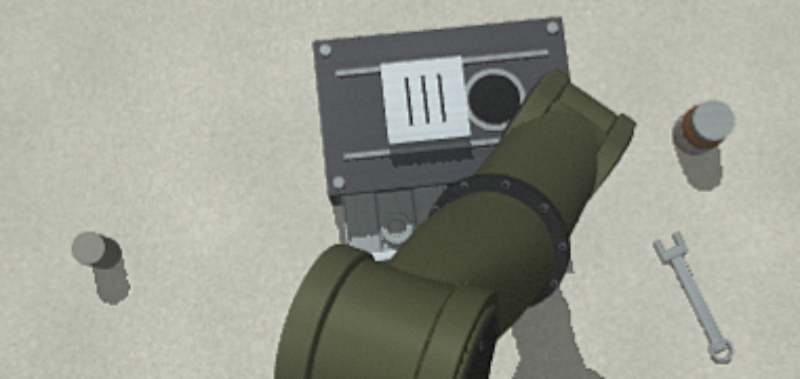

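The picture shows the arm over the right drawer, with the ring at (397,228) unmoved. The force rose sharply at a hard stop, so the drawer is home. I'll retract, check, and move to the hood.

```bash
python3 - <<'E'
from h import *
ctrl.movel(P(-.19,-.077,.05),max_speed=.08); ctrl.movel(P(-.19,-.077,.24),max_speed=.15)
q=np.array(get_state()["qpos"]); best=None
for phi in (np.pi/2,-np.pi/2):
    a=ctrl.ik(P(0,.125,.24),down(phi))
    if a is not None and (best is None or abs(np.array(a)-q).max()<best[0]): best=(abs(np.array(a)-q).max(),phi)
print(best); phi=best[1]
ctrl.movep(P(0,.125,.24),down(phi)); p,d=vision.grab_frame("scene"); cv2.imwrite("pics/s2.png",cv2.resize(p[120:320,90:390],(780,520)))
ctrl.movel(P(0,.125,.108),max_speed=.1); print("free",F(1),own(get_state()["tcp_pos"]),get_state()["time"])
E
```

```text
(np.float64(1.1714366446252282), 1.5707963267948966)
free 0.6610284854587294 [0.00043074 0.12508586] 16.95
```

View pics/s2.png

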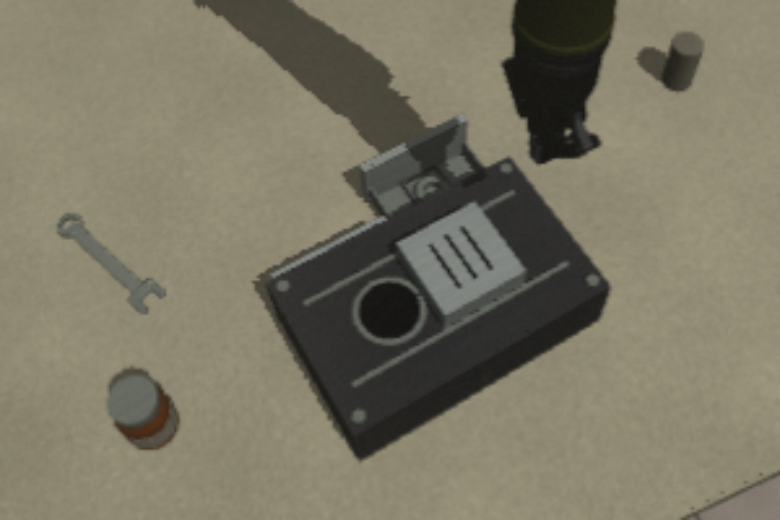

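The right drawer is flush, with its plate running along (270,275)–(385,220). The left drawer is still open with the ring at (430,188), and the hood at (462,262) is still open. Next I'll push the hood.

```bash
python3 - <<'E'
from h import *
ctrl.movel(P(0,.09,.108),max_speed=.06)
ctrl.movel(P(0,.008,.108),max_speed=.035); print("mid",F(1),own(get_state()["tcp_pos"]))
pt=press((0,.008,.108),(0,-.002),1,8,10)
ctrl.movel(P(0,.06,.108),max_speed=.1); ctrl.movel(P(0,.06,.25),max_speed=.15)
ctrl.movep(P(-.05,.35,.3),get_state()["eef_rot"]); ctrl.pause(.3)
print(get_state()["time"],get_state()["contact_force"])
p,d=vision.grab_frame("top"); cv2.imwrite("pics/t3.png",cv2.resize(p[90:270,60:440],(800,379)))
yy,xx=np.mgrid[0:384,0:512]; px=np.c_[xx.ravel(),yy.ravel()]; px=px[d.ravel()>0]; W=world("top",px,d); O=(W[:,:2]-C)@R2
m=(abs(O[:,0])<.08)&(abs(O[:,1])<.16)&(W[:,2]>.117)&(W[:,2]<.14); print("hood y",np.percentile(O[m,1],[1,99]))
for a,b in((-.14,-.01),(.01,.14)):
    m=(O[:,1]>a)&(O[:,1]<b)&(W[:,2]>.074)&(W[:,2]<.09)&(O[:,0]<-.103)&(O[:,0]>-.25); print("plate x",np.percentile(O[m,0],[2,50,98]))
E
```

```text
mid 1.2846014564167563 [-0.00013735  0.00800952]
[0.    0.006 0.108] own [-0.0001  0.0057] F 0.1
[0.    0.004 0.108] own [-0.0001  0.0036] F 0.5
[0.    0.002 0.108] own [-0.0001  0.0018] F 1.0
[0.    0.    0.108] own [-0.0001  0.0018] F 6.2
[ 0.    -0.002  0.108] own [-0.0001  0.0018] F 8.9
24.7333 [0.66649598 0.12155456 0.01488547]
hood y [-0.10890602 -0.01031498]
plate x [-0.11228581 -0.10802452 -0.10329929]
plate x [-0.18685889 -0.18130697 -0.17502852]
```

View pics/t3.png

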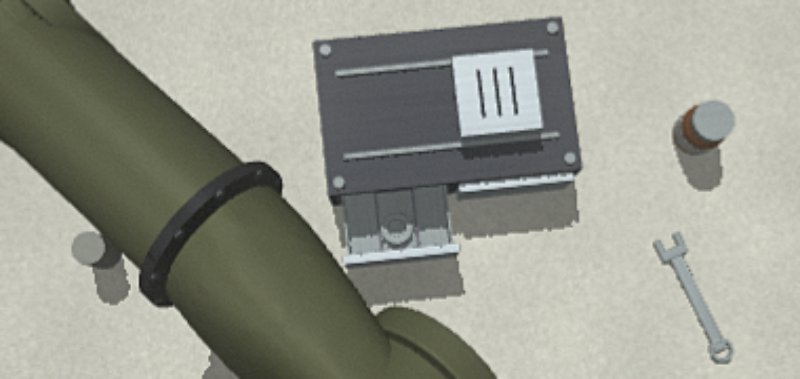

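The hood now covers the port at (497,92). The right drawer is flush, the left one is open as before, and the spare core, jar and wrench haven't moved. I'm handing the job in.

```bash
python3 -c "
from h import *
print(ticket.close_job())"
```

```text
the job is handed in; nothing more can be done
None
```

I pushed the core's drawer (the right one) home and shut the hood over the port, then handed the job in at about 25 s; the left drawer, the ring and the bench items were left as they were, the core can't be seen inside the closed drawer so its stance is unchecked, and no verdict came back.

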